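# Clear wax chips off the scraping board into the catch tray

## Robot

A 7-joint arm with a two-finger parallel gripper is mounted at the origin on the work surface. World frame = base frame: x ahead of the robot, y to its left, z up, the work surface at z = 0. Lengths are in m, angles in rad, forces in N, time in s.
With the tool pointing down it reaches from about 0.35 to 0.9 m from the base axis. Payload 8.1 kg.
Tool frame: the origin (TCP) lies midway between the tips of the shut fingers; the grasp point (between the pads) lies arm.grasp_offset behind it (arm.grasp_offset is the distance from the TCP to the grasp point, in m); z points along the fingers, y is the line along which they close (so a half turn about z gives the same grasp; the last joint's range is limited). The gripper opens to 92 mm and grips with 3 to 60 N. Pads are 19 mm wide; open, the fingers measure 130 mm over their backs; the gripper's body (75 mm by 190 mm) begins 47 mm behind the grasp point.
Start: joints at [-1.258, 0.434, 0.025, 1.573, -0.012, 1.134, -0.075], TCP at [0.252, 0.572, 0.227] pointing down, gripper open.
Joint ranges: [-2.62, 2.62], [-0.44, 2.09], [-1.27, 1.32], [0.08, 2.57], [-1.32, 4.46], [0.12, 2], [-2.74, 2.74]. Speed limits (rad/s): [2.22, 2.22, 3.01, 3.01, 3.14, 3.14, 3.14].

## Interface

Orientations are given as a rotation vector (axis times angle).
In Python, from cell import observe, imaging, arm gives the robot as it stands.
- The arm moves only by the tool apply_moves, never from a script. Its argument "commands" is a list of rows, each a list of 5 numbers: the opening in per cent of the stroke, from 0 (shut) to 100 (fully open), then the shift along the world's x, y, z in units of 0.06 m (1.0 is 0.06 m), then the turn about the world's z in units of 0.5 rad (1.0 is 0.5 rad). A call has 1 to 12 rows; each row shifts and turns the commanded pose from where the row before left it; what a row does not reach is not made up. A row lasts 1/8 s, in which the tool goes at most 62.5 mm and 10.7 degrees, less where a joint would pass 70% of its speed; a pose out of reach is approached as far as the arm can. A call with a number of a shift or a turn outside -1 to 1 is refused whole. A call with a gripper value outside its range is refused whole. The fingers move at their own pace and stop on an object; "newtons" is the grip in N (left out, the last holds). Time passes only in rows, so rows that do not move let the fingers close. It gives the time, the measured TCP pose, the force, the opening and the grip force at its end, in the units of the state.
- observe(): the state, without advancing time (a new reading comes with each control period).
- imaging.get_image(name): name is "scene" or "top" or "wrist"; returns (picture, depth): 420x560x3 uint8, red, green, blue; 420x560 float32, m along the optical axis (not along the pixel's ray), 0 where there is no reading.
- imaging.camera_params(name): a dict with "camera_matrix" (3x3 intrinsics, pixels), "origin" and "rotation" of the camera in the world; the wrist camera has in their place "tool_from_camera" (4x4, takes a point from camera to tool coordinates, whose origin is the TCP and whose axes are the flange's). Camera axes: x right, y up, looking along -z (the intrinsics and any distortion apply to the point x, -y, -z); pixel columns grow to the right and rows downward; lengths in m; the calibration is good to about 2 mm. A picture is of the moment at which its call begins: read the wrist's pose just before it. camera_params takes no time and is no camera call.
- arm.sign_off(): hands the job in; it is judged then, once.
The state is a dict: "clock": time; "joints": joint angles; "dq": joint speeds; "joint_efforts": joint torques, N m; "position": TCP position; "ee_rot": TCP orientation; "force": force on the tool from outside, world axes, zero at the start; "ft_torque": the same for the moment, N m; "width": opening from 0.0 (shut) to 1.0 (fully open); "gripper_force": force on a finger pad.
Only numpy, scipy, OpenCV 4.12 (cv2) and the standard library are available. Lean on these libraries where they do the work, as an engineer would, in place of code of your own. Each camera call takes 0.05 s, during which the arm holds its last target. There are 200 camera calls.

## Task

Slide the catch tray up snug and square against the open edge of the scraping board. Then use the scraper block to wipe all four wax chips off the board so that they lie in the tray, without the gripper or arm touching the chips, and put the scraper back standing upright in the middle of its rubber mat. Leave the three dye bottles around the work standing where they are and the tray snug against the board.

Things in the scene. Friction and masses are not known exactly. Their poses are not given: they have to be found in the camera images.
- board: scraping board, fixed to the table: a block 216 mm (x) by 260 mm (y), flat steel top 50 mm above the table. Wooden strips 8 mm wide stand 12 mm above the steel along both long sides (x = +-104 mm) and along the back end (y = +126 mm), so the steel between the side strips is 200 mm wide. The end at y = -130 mm is open (no strip): chips leave there. Origin at the centre of the underside, z up
- board_edge (a point): middle of the board's open edge, on the steel surface; axes as the board's (-y points outwards, towards the tray)
- tray: loose open grey plastic catch tray, 250 mm (x) by 130 mm (y) outside, 44 mm high, walls and floor 4 mm, 0.35 kg; it starts off the board's open edge with a gap and somewhat askew. Origin at the centre of its underside, z up; its long +y side faces the board. Snug against the board, its origin lies 195 mm from the board's origin along the board's -y
- chip1: hardened cream-coloured wax chip, a flat irregular flake about 52 by 42 mm and 12 mm thick, 20 g; origin at its centre (6 mm above what it lies flat on); z is its thickness direction
- chip2: hardened cream-coloured wax chip, a flat irregular flake about 57 by 39 mm and 12 mm thick, 20 g; origin at its centre (6 mm above what it lies flat on); z is its thickness direction
- chip3: hardened cream-coloured wax chip, a flat irregular flake about 57 by 57 mm and 12 mm thick, 20 g; origin at its centre (6 mm above what it lies flat on); z is its thickness direction
- chip4: hardened cream-coloured wax chip, a flat irregular flake about 58 by 42 mm and 12 mm thick, 20 g; origin at its centre (6 mm above what it lies flat on); z is its thickness direction
- scraper: loose scraper block standing on the rubber mat: white blade 130 mm long (x), 24 mm thick (y), 50 mm high, with a wooden grip bar 100 mm long, 30 mm thick and 40 mm high on top of it (90 mm tall in all), 0.22 kg. Origin at the centre of the blade's underside, z up, x along the blade
- scraper_grip (a point): centre of the scraper's wooden grip bar, 70 mm above the blade's underside; grip it here from above, fingers closing along the scraper's y
- mat: fixed black rubber mat, 200 mm (x) by 110 mm (y) by 4 mm thick, on which the scraper belongs; origin at the centre of its underside, z up
- bottle1: dark dye bottle with a red cap, bystander, 50 mm in diameter and 140 mm tall; origin at the centre of its underside, z up. Leave it standing where it is
- bottle2: dark dye bottle with a red cap, bystander, 50 mm in diameter and 140 mm tall; origin at the centre of its underside, z up. Leave it standing where it is
- bottle3: dark dye bottle with a red cap, bystander, 50 mm in diameter and 140 mm tall; origin at the centre of its underside, z up. Leave it standing where it is
Things that resemble listed ones, but are neither listed nor needed, are in the scene too. What is shaped like the chip3 but red or turquoise is not meant.

How it is judged:
By the outcome, as a careful person would: the job done as asked, in the order asked, and still so for the second after the job is handed in, with the robot touching nothing.
It also fails if it takes over 69 s, if anything falls off the work surface, if the arm or the gripper's body presses on something with over 40 N, if the wrist force passes 120 N, or if a joint passes its speed limit or range.

## Working session

There is one attempt and no reset: what is moved stays moved. The work goes in short steps, Python scripts to look and compute and a tool call to move; the robot and the scene stay as the last step left them, time stands still between calls to the robot, and variables do not carry over. Pictures are saved under pics/ and viewed, at most 10 in all, crops included, and the job is handed in when it is done.

Besides the shell and the picture viewer there is one more tool, called after ">>>" by a JSON object that holds its "fn" and its "kwargs". apply_moves: Moves the arm, as the interface text tells. Its arguments: {"type":"object","properties":{"commands":{"type":"array"},"newtons":{"type":"number"}},"required":["commands"]}

```bash
ls; mkdir -p pics; cat > h.py <<'E'
import numpy as np, cv2
from cell import observe, imaging, arm
def shot(n,name):
    p,d=imaging.get_image(n); cv2.imwrite(f'pics/{name}.png',cv2.cvtColor(p,cv2.COLOR_RGB2BGR)); return p,d,imaging.camera_params(n)
def cloud(d,c):
    K=np.array(c['camera_matrix']);v,u=np.mgrid[:d.shape[0],:d.shape[1]]
    P=np.stack([(u-K[0,2])/K[0,0]*d,-(v-K[1,2])/K[1,1]*d,-d],-1)
    return P@np.array(c['rotation']).T+np.array(c['origin'])
E
python3 - <<'E'
from h import *
for n in('top','scene'):
    p,d,c=shot(n,n); np.savez(f'{n}.npz',p=p,d=d,P=cloud(d,c)); print(c)
print(observe(),arm.grasp_offset)
E
```

```text
picsTraceback (most recent call last):
  File "<stdin>", line 3, in <module>
  File "h.py", line 8, in cloud
    return P@np.array(c['rotation']).T+np.array(c['origin'])
           ~~~~~~~~~~~~~~~~~~~~~~~~~~~^~~~~~~~~~~~~~~~~~~~~~
ValueError: operands could not be broadcast together with shapes (420,560) (3,)
```

View pics/top.png

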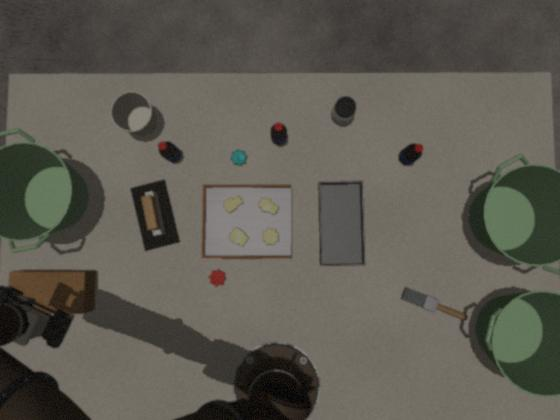

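The top view shows the board at about (247,221) with its open edge to the right at column 292. The tray is at (341,222), mat and scraper at (155,214), and bottles at (170,152), (279,133) and (411,154). The rotation isn't a 3x3 matrix, so I'll check its format.

```bash
sed -i "s/^    return P@.*/    from scipy.spatial.transform import Rotation as R\n    r=np.array(c['rotation']); r=r if r.shape==(3,3) else R.from_rotvec(r).as_matrix()\n    return P@r.T+np.array(c['origin'])/" h.py
python3 - <<'E'
from h import *
for n in('top','scene','wrist'): print(imaging.camera_params(n))
for n in('top','scene'):
    p,d,c=shot(n,n); P=cloud(d,c) ; np.savez(f'{n}.npz',p=p,d=d,P=P)
    if n=='top':
        for u,v in[(341,222),(247,221),(155,246),(150,210),(170,152),(350,300)]: print(u,v,P[v,u].round(3), d[v,u])
print(observe(),arm.grasp_offset)
E
```

```text
{'camera_matrix': array([[456.65168718,   0.        , 276.85527211],
       [  0.        , 456.65168718, 205.78323362],
       [  0.        ,   0.        ,   1.        ]]), 'origin': array([ 0.42863484, -0.02081583,  1.39327907]), 'rotation': array([ 0.07338765, -0.04670243, -1.56699504])}
{'camera_matrix': array([[380.55408559,   0.        , 282.35152245],
       [  0.        , 380.55408559, 201.55485133],
       [  0.        ,   0.        ,   1.        ]]), 'origin': array([0.81051757, 0.45205149, 0.78562341]), 'rotation': array([0.2438553 , 0.82847982, 2.48717308])}
{'camera_matrix': array([[294.72917116,   0.        , 277.41737935],
       [  0.        , 294.72917116, 211.0938971 ],
       [  0.        ,   0.        ,   1.        ]]), 'tool_from_camera': array([[-5.13995937e-04,  9.53531406e-01,  3.01293203e-01,
         8.11350485e-02],
       [ 9.99999531e-01,  7.37489393e-04, -6.28038072e-04,
         2.03524396e-04],
       [-8.21054567e-04,  3.01292738e-01, -9.53531338e-01,
        -1.58576392e-01],
       [ 0.00000000e+00,  0.00000000e+00,  0.00000000e+00,
         1.000000
[... 244 characters left out ...]
{'clock': 0.15, 'joints': array([-1.25763504,  0.43507185,  0.02497429,  1.5738934 , -0.01160702,
        1.13402026, -0.07510306]), 'dq': array([-0.00070984, -0.00047971,  0.00106539, -0.00434649,  0.00069386,
       -0.00172801,  0.0005183 ]), 'joint_efforts': array([ 2.27446326e-03, -6.68258786e+01,  9.86124985e-01, -3.14692605e+01,
       -6.05026167e-02,  3.94563214e-02,  1.13029773e-04]), 'position': array([0.25230868, 0.57136908, 0.22611766]), 'ee_rot': array([-6.48466474e-01, -3.07378281e+00,  1.94547049e-03]), 'force': array([-0.39064012, -0.21746213, -0.02260422]), 'ft_torque': array([-0.05733348,  0.00958247,  0.02389261]), 'gripper_force': 0.0, 'width': 1.0012509360473212} 0.0188
```

View pics/scene.png

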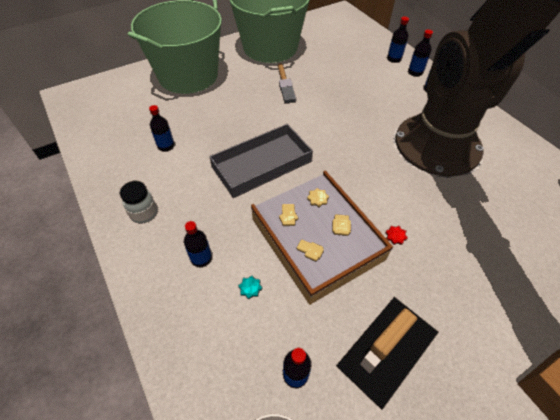

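The scene view confirms it: tray at (262,160) off the board's open end, four chips on the board, scraper at (388,340) standing on the mat, and a red and a turquoise decoy lying on the table. Next I'll measure everything.

```bash
cat > meas.py <<'E'
from h import *
def rect(P,m,name,k=0):
    q=P[m][:,:2].astype(np.float32)
    (c,s,a)=cv2.minAreaRect(q); print(name,'c',np.round(c,3),'size',np.round(s,3),'ang',round(a,1),'z',np.round(np.percentile(P[m][:,2],[10,50,90]),3),len(q))
def big(m,n=1):
    k,l,s,_=cv2.connectedComponentsWithStats(m.astype(np.uint8)); o=np.argsort(-s[1:,4])[:n]+1
    return [l==i for i in o]
def reg(P,x0,x1,y0,y1): return (P[...,0]>x0)&(P[...,0]<x1)&(P[...,1]>y0)&(P[...,1]<y1)
E
python3 - <<'E'
from meas import *
for n in('top','scene'):
    f=np.load(n+'.npz');P=f['P'];p=f['p'];h=cv2.cvtColor(p,cv2.COLOR_RGB2HSV);z=P[...,2]; print(n)
    B=reg(P,.3,.65,-.1,.27)
    rect(P,big(B&(z>.042)&(z<.075))[0],'board')
    T=reg(P,.3,.65,-.3,-.1)
    rect(P,big(T&(z>.034)&(z<.055))[0],'trayrim')
    M=reg(P,.3,.65,.25,.5)
    rect(P,big(M&(h[...,2]<60)&(z<.02)&(z>-.01)|M&(z>.03))[0],'mat')
    rect(P,big(M&(z>.08)&(z<.11))[0],'grip')
    rect(P,big(M&(z>.04)&(z<.06)&(h[...,1]<90))[0],'blade')
    Y=reg(P,.38,.6,-.03,.21)&(z>.05)&(h[...,0]>15)&(h[...,0]<38)&(h[...,1]>50)
    for m in big(Y,4): rect(P,m,'chip')
    R=((h[...,0]<8)|(h[...,0]>172))&(h[...,1]>150)&(z>.11)&reg(P,-.3,1,-.7,.6)
    for m in big(R,5): rect(P,m,'cap')
E
```

```text
top
board c [0.488 0.093] size [0.214 0.259] ang 0.2 z [0.048 0.052 0.063] 6554
trayrim c [ 0.483 -0.188] size [0.25  0.131] ang 1.2 z [0.038 0.043 0.047] 434
mat c [0.507 0.377] size [0.197 0.109] ang 14.8 z [0.002 0.007 0.094] 2169
grip c [0.51  0.369] size [0.1   0.031] ang 12.7 z [0.09  0.094 0.098] 386
blade c [0.459 0.357] size [0.024 0.024] ang 14.0 z [0.047 0.055 0.058] 48
chip c [0.436 0.016] size [0.06  0.045] ang 41.8 z [0.059 0.062 0.066] 198
chip c [0.481 0.073] size [0.206 0.056] ang 45.7 z [0.059 0.062 0.066] 193
chip c [0.498 0.004] size [0.14  0.044] ang 36.8 z [0.059 0.062 0.066] 174
chip c [0.428 0.063] size [0.161 0.046] ang 74.9 z [0.059 0.063 0.067] 170
cap c [ 0.686 -0.39 ] size [0.021 0.018] ang 83.7 z [0.13  0.139 0.142] 56
cap c [0.693 0.321] size [0.02  0.018] ang 5.0 z [0.133 0.14  0.145] 53
cap c [ 0.745 -0.   ] size [0.02  0.017] ang 88.8 z [0.136 0.14  0.144] 51
cap c [0.063 0.008] size [0.005 0.003] ang 53.0 z [0.366 0.378 0.385] 4
cap c [0.107 0.063] size [0.002 0.003] ang 49.5 z [0.485 0.493 0.504] 4
scene
board c [0.485 0.086] size [0.263 0.218] ang
[... 312 characters left out ...]
z [0.047 0.053 0.055] 164
chip c [0.539 0.128] size [0.038 0.058] ang 33.2 z [0.059 0.062 0.063] 351
chip c [0.437 0.108] size [0.06  0.041] ang 52.4 z [0.059 0.062 0.064] 349
chip c [0.53  0.025] size [0.058 0.042] ang 58.5 z [0.059 0.062 0.064] 314
chip c [0.443 0.017] size [0.048 0.05 ] ang 39.2 z [0.058 0.062 0.064] 284
cap c [0.744 0.385] size [0.188 0.023] ang 52.1 z [0.131 0.139 0.141] 200
cap c [ 0.746 -0.005] size [0.023 0.021] ang 64.0 z [0.126 0.139 0.141] 129
cap c [ 0.686 -0.393] size [0.022 0.02 ] ang 76.0 z [0.126 0.138 0.141] 72
cap c [-0.189 -0.3  ] size [0.03  0.025] ang 10.5 z [0.137 0.148 0.152] 65
cap c [-0.18  -0.396] size [0.025 0.025] ang 75.3 z [0.136 0.147 0.152] 59
```

Both views agree to about 5 mm:

| Thing | x (m) | y (m) | Yaw or note |
|---|---|---|---|
| Board | 0.4865 | 0.09 | about 0° |
| Tray | 0.482 | -0.19 | +1.1°, 85 mm gap |
| Scraper | 0.510 | 0.367 | 12.8° |
| Mat | 0.5065 | 0.375 | 14.8° |

I'll push the tray with both open fingers, with their closing line along x.

>>> {"fn": "apply_moves", "kwargs": {"commands": [[100,0.26,-0.95,0,-0.155],[100,0.26,-0.95,0,-0.155],[100,0.26,-0.95,0,-0.155],[100,0.26,-0.95,0,-0.155],[100,0.26,-0.95,0,-0.155],[100,0.26,-0.95,0,-0.155],[100,0.26,-0.95,0,-0.155],[100,0.26,-0.95,0,-0.155],[100,0.26,-0.95,0,-0.155],[100,0.26,-0.95,0,-0.155],[100,0.26,-0.95,0,-0.155],[100,0.26,-0.95,0,-0.155]]}}

```text
clock: 1.65
position: [0.4399, -0.114, 0.2269]
ee_rot: [1.96, 2.454, 0.001]
force: [0.7, 0.8, -0.2]
width: 1.001
gripper_force: 0.0
```

>>> {"fn": "apply_moves", "kwargs": {"commands": [[100,0.19,-0.8,0,-0.11],[100,0.19,-0.8,0,-0.11],[100,0.19,-0.8,0,-0.11],[100,0.18,-0.65,0,-0.11],[100,0,0,-0.9,0],[100,0,0,-0.9,0],[100,0,0,-0.9,0],[100,0,0,-0.75,0],[100,0,0,0,0]]}}

```text
clock: 2.78
position: [0.4824, -0.2939, 0.0171]
ee_rot: [-2.212, -2.222, 0.003]
force: [0.5, 0.4, 0.3]
width: 0.998
gripper_force: 0.0
```

>>> {"fn": "apply_moves", "kwargs": {"commands": [[100,0,0.2,0,0],[100,0,0.2,0,0],[100,0,0.15,0,0],[100,0,0.2,0,0],[100,0,0.2,0,0],[100,0,0.2,0,0],[100,0,0.2,0,0],[100,0,0.2,0,0],[100,0,0.2,0,0]]}}

```text
clock: 3.9
position: [0.4846, -0.1895, 0.0197]
ee_rot: [-2.216, -2.227, 0.0]
force: [0.4, -5.1, 3.0]
width: 0.998
gripper_force: 2.4
```

```bash
python3 - <<'E'
from meas import *
p,d,c=shot('scene','s2');P=cloud(d,c);z=P[...,2]
T=reg(P,.3,.65,-.3,-.03)
rect(P,big(T&(z>.034)&(z<.048))[0],'trayrim'); print(observe()['position'],observe()['force'])
E
```

```text
trayrim c [ 0.48  -0.124] size [0.252 0.15 ] ang 0.6 z [0.036 0.042 0.045] 565
[ 0.48450646 -0.18725867  0.01938284] [-0.30037928 -1.49646998  2.2913369 ]
```

View pics/s2.png

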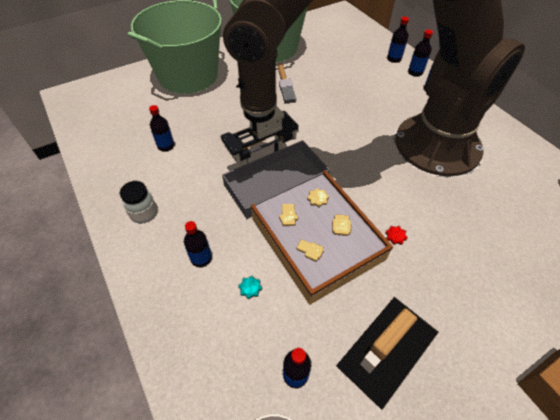

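The tray is close to the board, with only a few mm of gap left. I'll push in small steps until the force shows contact.

>>> {"fn": "apply_moves", "kwargs": {"commands": [[100,0,0.08,0,0],[100,0,0.08,0,0],[100,0,0,0,0]]}}

```text
clock: 4.32
position: [0.4835, -0.1832, 0.0196]
ee_rot: [2.219, 2.221, -0.004]
force: [-2.4, -11.1, -1.3]
width: 1.0
gripper_force: 5.5
```

>>> {"fn": "apply_moves", "kwargs": {"commands": [[100,0,0.08,0,0],[100,0,0.06,0,0],[100,0,0,0,0]]}}

```text
clock: 4.7
position: [0.4835, -0.1832, 0.0205]
ee_rot: [2.215, 2.211, -0.014]
force: [-5.1, -36.7, -3.1]
width: 1.001
gripper_force: 18.4
```

The tray no longer moves and the force is 37 N, so it is snug. I'll back off, rise and head for the scraper.

>>> {"fn": "apply_moves", "kwargs": {"commands": [[100,0,-0.3,0,0],[100,0,-0.5,0,0],[100,0,0,0.9,0],[100,0,0,0.9,0],[100,0,0,0.9,0],[100,0.03,0.7,0,0.3],[100,0.03,0.8,0,0.3],[100,0.03,0.8,0,0.3],[100,0.03,0.8,0,0.3],[100,0.03,0.8,0,0.3],[100,0.03,0.8,0,0.3],[100,0.03,0.8,0,0.3]]}}

```text
clock: 6.2
position: [0.4962, 0.1119, 0.1815]
ee_rot: [-0.792, -3.038, -0.0]
force: [0.7, 0.3, 0.6]
width: 0.999
gripper_force: 0.0
```

>>> {"fn": "apply_moves", "kwargs": {"commands": [[100,0.03,0.8,0,0.3],[100,0.04,0.8,0,0.3],[100,0.04,0.8,0,0.3],[100,0.04,0.8,0,0.3],[100,0.04,0.8,0,0.3],[100,0,0,0,0]]}}

```text
clock: 6.95
position: [0.5061, 0.3548, 0.1807]
ee_rot: [0.38, -3.116, -0.003]
force: [-0.2, -0.6, -0.2]
width: 0.999
gripper_force: 0.0
```

```bash
python3 - <<'E'
from meas import *
from scipy.spatial.transform import Rotation as R
o=observe(); p,d,c=shot('wrist','w1'); print(o['position'],o['joints'])
def wcloud(o,d,c):
    K=c['camera_matrix'];v,u=np.mgrid[:d.shape[0],:d.shape[1]]
    Q=np.stack([(u-K[0,2])/K[0,0]*d,-(v-K[1,2])/K[1,1]*d,-d],-1); T=c['tool_from_camera']
    return (Q@T[:3,:3].T+T[:3,3])@R.from_rotvec(o['ee_rot']).as_matrix().T+o['position']
t=R.from_rotvec(o['ee_rot']).as_matrix()[:,1]; print('closing ang',np.degrees(np.arctan2(t[1],t[0])))
P=wcloud(o,d,c);z=P[...,2];h=cv2.cvtColor(p,cv2.COLOR_RGB2HSV)
M=reg(P,.3,.65,.25,.5)
rect(P,big(M&(z>.08)&(z<.11))[0],'grip')
rect(P,big(M&(h[...,2]<60)&(z<.02)&(z>-.01)|M&(z>.03))[0],'mat')
for n in('top','scene'):
    p,d,c=shot(n,n+'3');P=cloud(d,c);z=P[...,2]; T=reg(P,.3,.65,-.3,-.046)
    rect(P,big(T&(z>.034)&(z<.047))[0],n+' trayrim')
    rect(P,big(reg(P,.3,.65,-.3,.3)&(z>.034)&(z<.075))[0],n+' board+tray')
E
```

```text
[0.50611737 0.35475087 0.18069456] [-0.8313433   0.46462214  0.19631832  1.65908551 -0.10583337  1.0295699
  1.21279494]
closing ang 103.89853384911586
grip c [0.511 0.366] size [0.099 0.03 ] ang 13.0 z [0.092 0.094 0.095] 3534
mat c [0.479 0.346] size [0.102 0.17 ] ang 1.3 z [0.255 0.273 0.291] 77190
top trayrim c [ 0.506 -0.109] size [0.202 0.119] ang 0.3 z [0.038 0.043 0.046] 185
top board+tray c [0.482 0.027] size [0.249 0.39 ] ang 0.0 z [0.047 0.052 0.063] 6975
scene trayrim c [ 0.48 -0.11] size [0.128 0.251] ang 89.7 z [0.035 0.042 0.045] 513
scene board+tray c [0.48  0.022] size [0.392 0.251] ang 89.7 z [0.047 0.051 0.062] 9377
```

View pics/w1.png

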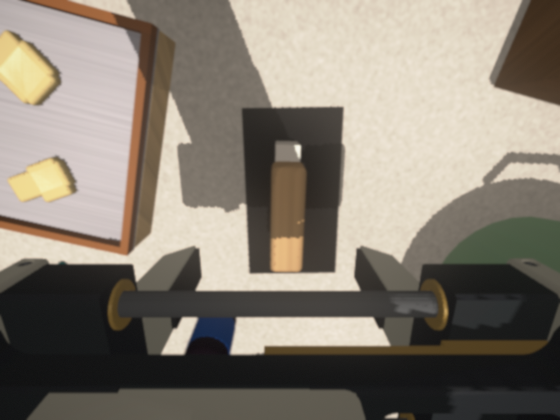

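View pics/top3.png

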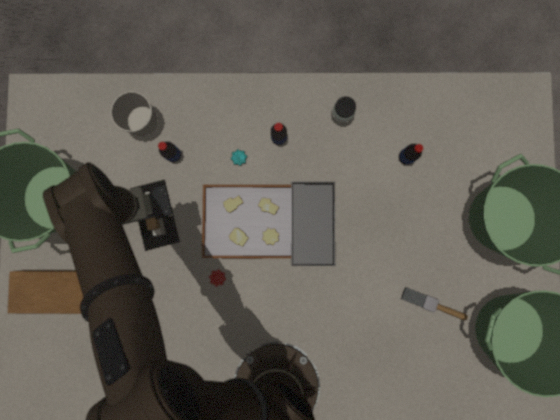

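The top view shows the tray flush with the board: its rim runs from column 292 to 334, and together they measure 0.390 to 0.392 m, against 0.390 m nominal. The wrist view puts the grip bar at (288,217), which is (0.511, 0.366) at 13°. I'll descend and grip.

>>> {"fn": "apply_moves", "kwargs": {"commands": [[100,0.08,0.19,-0.4,-0.03],[100,0,0,-0.6,0],[100,0,0,-0.5,0],[100,0,0,-0.4,0],[100,0,0,-0.18,0],[100,0,0,0,0]], "newtons": 45}}

```text
clock: 7.85
position: [0.5134, 0.3602, 0.0568]
ee_rot: [0.341, -3.122, 0.001]
force: [0.7, 0.1, 0.5]
width: 1.001
gripper_force: 0.0
```

>>> {"fn": "apply_moves", "kwargs": {"commands": [[100,-0.04,0.09,-0.02,0.01],[100,0,0,0,0],[0,0,0,0,0],[0,0,0,0,0],[0,0,0,0,0],[0,0,0,0,0],[0,0,0,0,0],[0,0,0,0,0]]}}

```text
clock: 8.85
position: [0.5111, 0.3665, 0.0557]
ee_rot: [0.351, -3.122, 0.0]
force: [-0.3, 0.4, -0.8]
width: 0.395
gripper_force: 0.0
```

>>> {"fn": "apply_moves", "kwargs": {"commands": [[0,0,0,0,0],[0,0,0,0,0],[0,0,0,0,0],[0,0,0,0,0]]}}

```text
clock: 9.35
position: [0.5111, 0.3665, 0.0557]
ee_rot: [0.351, -3.122, 0.0]
force: [0.1, -0.5, -0.6]
width: 0.326
gripper_force: 45.0
```

>>> {"fn": "apply_moves", "kwargs": {"commands": [[0,0,0,0.5,0],[0,0,0,1.0,0],[0,-0.23,-0.7,0,-0.115],[0,-0.23,-0.7,0,-0.115],[0,-0.23,-0.7,0,-0.115],[0,-0.23,-0.7,0,-0.105],[0,0,-0.1,0,0],[0,0,0,0,0]]}}

```text
clock: 10.35
position: [0.4561, 0.1927, 0.146]
ee_rot: [0.002, 3.141, 0.001]
force: [0.3, 0.0, -2.3]
width: 0.324
gripper_force: 45.0
```

```bash
python3 - <<'E'
from meas import *
from scipy.spatial.transform import Rotation as R
o=observe();t=R.from_rotvec(o['ee_rot']).as_matrix()[:,1]; print(o['position'],o['force'],np.degrees(np.arctan2(t[1],t[0])),R.from_rotvec(o['ee_rot']).as_matrix()[:,2])
p,d,c=shot('scene','s4');P=cloud(d,c);z=P[...,2];h=cv2.cvtColor(p,cv2.COLOR_RGB2HSV)
Y=reg(P,.38,.6,-.04,.21)&(z>.055)&(z<.07)&(h[...,0]>15)&(h[...,0]<38)&(h[...,1]>50)
for m in big(Y,4): rect(P,m,'chip'); print(P[m].min(0).round(3),P[m].max(0).round(3))
E
```

```text
[0.45612033 0.19267277 0.14595046] [ 0.28131559  0.00291729 -2.26795155] 89.9338260550763 [ 4.57039981e-04  6.04738086e-04 -9.99999713e-01]
chip c [0.538 0.128] size [0.038 0.055] ang 31.9 z [0.059 0.062 0.064] 351
[0.51  0.1   0.055] [0.56  0.157 0.066]
chip c [0.53  0.025] size [0.058 0.042] ang 60.9 z [0.06  0.062 0.063] 308
[ 0.504 -0.007  0.055] [0.555 0.054 0.066]
chip c [0.439 0.11 ] size [0.052 0.041] ang 52.9 z [0.06  0.062 0.064] 281
[0.412 0.084 0.055] [0.467 0.133 0.066]
chip c [0.441 0.017] size [0.049 0.049] ang 39.6 z [0.059 0.062 0.064] 268
[ 0.417 -0.007  0.055] [0.466 0.043 0.065]
```

View pics/s4.png

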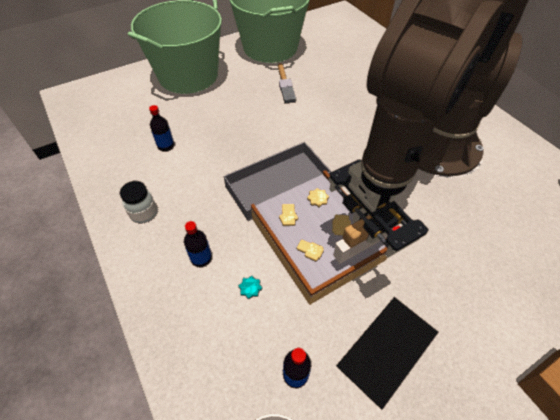

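The scraper is held square behind the chips, which span y from -0.007 to 0.157. I'll lower the blade onto the steel.

>>> {"fn": "apply_moves", "kwargs": {"commands": [[0,0,0,-0.4,0],[0,0,0,-0.25,0],[0,0,0,-0.05,0],[0,0,0,0,0]]}}

```text
clock: 10.9
position: [0.456, 0.1928, 0.1037]
ee_rot: [-0.001, -3.141, 0.0]
force: [0.2, 0.2, -1.6]
width: 0.325
gripper_force: 45.0
```

>>> {"fn": "apply_moves", "kwargs": {"commands": [[0,0,0,-0.02,0],[0,0,-0.3,0,0],[0,0,-0.3,0,0],[0,0,-0.3,0,0],[0,0,-0.3,0,0],[0,0,-0.3,0,0],[0,0,-0.3,0,0],[0,0,-0.3,0,0],[0,0,0,0,0]]}}

```text
clock: 12.02
position: [0.4558, 0.0646, 0.1026]
ee_rot: [-0.006, -3.141, 0.001]
force: [0.3, 0.2, -1.8]
width: 0.326
gripper_force: 45.0
```

>>> {"fn": "apply_moves", "kwargs": {"commands": [[0,0,-0.25,0,0],[0,0,-0.25,0,0],[0,0,-0.25,0,0],[0,0,-0.25,0,0],[0,0,-0.25,0,0],[0,0,-0.25,0,0],[0,0,-0.25,0,0],[0,0,-0.25,0,0],[0,0,-0.25,0,0],[0,0,-0.1,0,0],[0,0,0,0,0]]}}

```text
clock: 13.4
position: [0.4558, -0.0748, 0.1025]
ee_rot: [-0.003, -3.142, -0.0]
force: [0.8, 0.8, -2.2]
width: 0.327
gripper_force: 45.0
```

>>> {"fn": "apply_moves", "kwargs": {"commands": [[0,0,0,0.7,0],[0,0.2,0.7,0.1,0],[0,0.2,0.8,0,0],[0,0.2,0.8,0,0],[0,0.2,0.8,0,0],[0,0.2,0.8,0,0],[0,0.02,0.55,0,0],[0,0,0,0,0]]}}

```text
clock: 14.4
position: [0.5162, 0.1969, 0.1501]
ee_rot: [0.008, -3.141, -0.002]
force: [0.3, -0.3, -2.5]
width: 0.323
gripper_force: 45.0
```

```bash
python3 - <<'E'
from meas import *
p,d,c=shot('scene','s5');P=cloud(d,c);z=P[...,2];h=cv2.cvtColor(p,cv2.COLOR_RGB2HSV)
Y=reg(P,.35,.63,-.19,.25)&(z>-.01)&(z<.09)&(h[...,0]>15)&(h[...,0]<38)&(h[...,1]>50)
for m in big(Y,5): rect(P,m,'chip'); print(P[m].min(0).round(3),P[m].max(0).round(3))
print(observe()['position'])
E
```

```text
chip c [0.578 0.114] size [0.12  0.293] ang 27.4 z [0.008 0.024 0.04 ] 718
[ 0.457 -0.043 -0.002] [0.594 0.218 0.051]
chip c [0.546 0.109] size [0.044 0.059] ang 63.7 z [0.058 0.062 0.063] 359
[0.514 0.088 0.05 ] [0.576 0.135 0.065]
chip c [ 0.547 -0.023] size [0.046 0.098] ang 5.3 z [0.058 0.062 0.063] 319
[ 0.52  -0.074  0.006] [0.57  0.026 0.065]
chip c [ 0.456 -0.101] size [0.062 0.051] ang 56.7 z [0.009 0.015 0.018] 229
[ 0.428 -0.131  0.002] [ 0.485 -0.07   0.02 ]
chip c [ 0.405 -0.066] size [0.047 0.067] ang 88.4 z [0.015 0.039 0.044] 95
[ 0.371 -0.089  0.004] [ 0.439 -0.043  0.051]
[0.51633454 0.19442362 0.15012735]
```

View pics/s5.png

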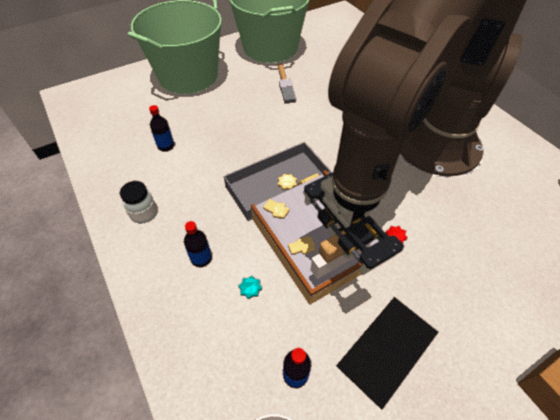

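Lane 1 dropped two chips into the tray, at pixels (287,181) and (308,180); the second one leans on the wall. The other two are still on the board at (276,209) and (299,246), both within lane 2.

>>> {"fn": "apply_moves", "kwargs": {"commands": [[0,0,0,-0.4,0],[0,0,0,-0.3,0],[0,0,0,-0.09,0],[0,0,-0.3,0,0],[0,0,-0.3,0,0],[0,0,-0.3,0,0],[0,0,-0.3,0,0],[0,0,-0.3,0,0],[0,0,-0.3,0,0],[0,0,-0.3,0,0],[0,0,0,0,0]]}}

```text
clock: 15.82
position: [0.5171, 0.0645, 0.1032]
ee_rot: [-0.006, -3.141, 0.001]
force: [0.4, 0.2, -2.0]
width: 0.32
gripper_force: 45.0
```

>>> {"fn": "apply_moves", "kwargs": {"commands": [[0,0,-0.25,0,0],[0,0,-0.25,0,0],[0,0,-0.25,0,0],[0,0,-0.25,0,0],[0,0,-0.25,0,0],[0,0,-0.25,0,0],[0,0,-0.25,0,0],[0,0,-0.25,0,0],[0,0,-0.25,0,0],[0,0,-0.1,0,0],[0,0,0,0,0]]}}

```text
clock: 17.2
position: [0.517, -0.0749, 0.1031]
ee_rot: [-0.003, -3.142, -0.0]
force: [-1.0, -0.4, -2.7]
width: 0.322
gripper_force: 45.0
```

>>> {"fn": "apply_moves", "kwargs": {"commands": [[0,0,0,0.7,0],[0,0,0.7,0.3,0],[0,0,0.8,0,0],[0,0,0.8,0,0],[0,0,0.8,0,0],[0,0,0,0,0]]}}

```text
clock: 17.95
position: [0.5164, 0.1174, 0.163]
ee_rot: [0.012, -3.141, -0.004]
force: [0.5, -0.9, -2.5]
width: 0.323
gripper_force: 45.0
```

```bash
python3 - <<'E'
from meas import *
p,d,c=shot('scene','s6');P=cloud(d,c);z=P[...,2]
cv2.imwrite('pics/s6c.png',cv2.resize(cv2.cvtColor(p[120:320,190:430],cv2.COLOR_RGB2BGR),None,fx=3,fy=3,interpolation=2)[:600])
h=cv2.cvtColor(p,cv2.COLOR_RGB2HSV)
Y=reg(P,.35,.63,-.19,.1)&(z>-.01)&(z<.09)&(h[...,0]>15)&(h[...,0]<38)&(h[...,1]>50)
for m in big(Y,5): rect(P,m,'chip'); print(P[m].min(0).round(3),P[m].max(0).round(3))
T=reg(P,.3,.65,-.3,-.05); rect(P,big(T&(z>.034)&(z<.047))[0],'trayrim')
print(observe()['position'])
E
```

```text
chip c [ 0.536 -0.111] size [0.107 0.056] ang 67.8 z [0.013 0.017 0.039] 435
[ 0.508 -0.164  0.001] [ 0.579 -0.068  0.045]
chip c [ 0.459 -0.102] size [0.064 0.044] ang 61.5 z [0.009 0.016 0.018] 229
[ 0.43  -0.131  0.001] [ 0.484 -0.069  0.021]
chip c [0.592 0.046] size [0.104 0.002] ang 89.3 z [0.009 0.022 0.038] 150
[ 0.591 -0.006 -0.001] [0.594 0.098 0.049]
chip c [ 0.593 -0.016] size [0.046 0.002] ang 90.0 z [0.016 0.03  0.041] 45
[ 0.592 -0.039  0.008] [0.593 0.007 0.047]
chip c [0.593 0.099] size [0. 0.] ang -131.4 z [0.006 0.008 0.01 ] 2
[0.593 0.099 0.006] [0.593 0.1   0.011]
trayrim c [ 0.519 -0.158] size [0.25  0.105] ang 29.7 z [0.036 0.042 0.045] 318
[0.5165436  0.11432927 0.16294937]
```

View pics/s6c.png

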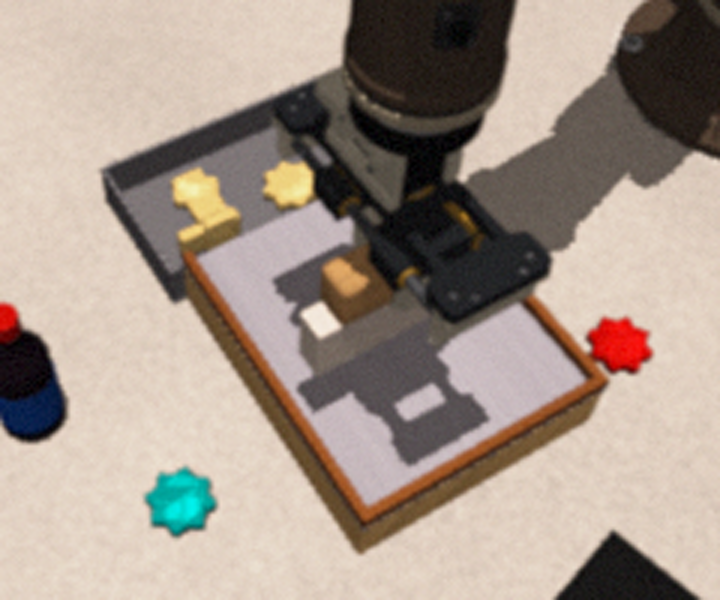

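All chips are off the board. One leans on the tray's board-side wall, and another is hidden behind the arm. I'll move away and look again with the scraper still in hand.

>>> {"fn": "apply_moves", "kwargs": {"commands": [[0,0,0.8,0,0],[0,0,0.8,0,0],[0,0,0.8,0,0.15],[0,-0.05,0.8,0,0.2],[0,-0.1,0.7,0,0.15],[0,0,0,0,0]]}}

```text
clock: 18.75
position: [0.5066, 0.3491, 0.1627]
ee_rot: [0.399, -3.115, -0.003]
force: [0.0, -0.2, -1.7]
width: 0.327
gripper_force: 45.0
```

```bash
python3 - <<'E'
from meas import *
print(observe()['position'],observe()['ee_rot'])
ims=[]
for n,mx in(('top',2),('scene',2)):
    p,d,c=shot(n,n+'7');P=cloud(d,c);z=P[...,2]; print(n)
    h=cv2.cvtColor(p,cv2.COLOR_RGB2HSV)
    R=reg(P,.34,.63,-.19,-.02)&(z>-.01)&(z<.09)
    v,u=np.where(R); q=cv2.cvtColor(p[v.min()-8:v.max()+8,u.min()-8:u.max()+8],cv2.COLOR_RGB2BGR)
    ims.append(cv2.resize(q,(390,int(390*q.shape[0]/q.shape[1])),interpolation=2)[:600])
    Y=R&(h[...,0]>15)&(h[...,0]<38)&(h[...,1]>50)
    for m in big(Y,4): rect(P,m,'chip'); print(P[m].min(0).round(3),P[m].max(0).round(3))
    rect(P,big(reg(P,.3,.65,-.3,.3)&(z>.034)&(z<.075))[0],n+' board+tray')
H=max(i.shape[0] for i in ims)
cv2.imwrite('pics/m7.png',np.hstack([cv2.copyMakeBorder(i,0,H-i.shape[0],0,0,0) for i in ims]))
E
```

```text
[0.50661248 0.34905451 0.16268638] [ 3.99009742e-01 -3.11526757e+00 -2.58707239e-03]
top
chip c [ 0.436 -0.075] size [0.05  0.107] ang 56.1 z [0.011 0.024 0.042] 282
[ 0.389 -0.116 -0.002] [ 0.486 -0.046  0.048]
chip c [ 0.535 -0.121] size [0.039 0.059] ang 1.2 z [0.009 0.016 0.02 ] 197
[ 0.516 -0.15  -0.003] [ 0.555 -0.091  0.025]
chip c [ 0.553 -0.073] size [0.014 0.054] ang 89.8 z [0.006 0.039 0.044] 87
[ 0.526 -0.08   0.001] [ 0.581 -0.066  0.047]
top board+tray c [0.482 0.027] size [0.249 0.391] ang 0.2 z [0.047 0.051 0.059] 6968
scene
chip c [ 0.535 -0.111] size [0.11  0.058] ang 67.1 z [0.013 0.017 0.039] 434
[ 0.51  -0.165  0.001] [ 0.579 -0.068  0.045]
chip c [ 0.456 -0.098] size [0.058 0.051] ang 52.9 z [0.009 0.016 0.018] 251
[ 0.427 -0.13   0.002] [ 0.483 -0.069  0.021]
chip c [ 0.406 -0.066] size [0.048 0.068] ang 88.0 z [0.014 0.039 0.044] 97
[ 0.371 -0.09   0.003] [ 0.439 -0.042  0.052]
chip c [ 0.592 -0.032] size [0.023 0.001] ang 89.1 z [0.005 0.021 0.037] 26
[ 0.592 -0.043 -0.   ] [ 0.593 -0.02   0.042]
scene board+tray c [0.48  0.021] size [0.393 0.251] ang 90.0 z [0.047 0.05  0.058] 9336
```

View pics/m7.png

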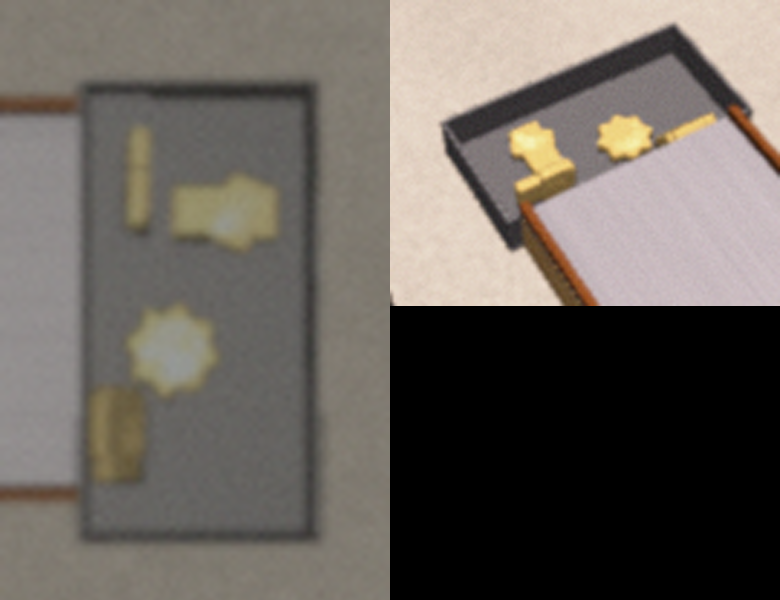

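All four chips are inside the tray with the board clear. In the left half of the view, one is on edge at (139,178), one leans on the wall at (117,433), and two lie flat. The tray is still snug, at 0.391 m total. I'll return the scraper to the centre of the mat.

>>> {"fn": "apply_moves", "kwargs": {"commands": [[0,0.01,0.42,0,0],[0,0,0,-0.6,0],[0,0,0,-0.6,0],[0,0,0,-0.4,0],[0,0,0,-0.1,0],[0,0,0,0,0]]}}

```text
clock: 19.6
position: [0.5094, 0.3697, 0.0616]
ee_rot: [-0.388, 3.117, -0.001]
force: [-0.4, -0.4, -2.3]
width: 0.327
gripper_force: 45.0
```

>>> {"fn": "apply_moves", "kwargs": {"commands": [[0,-0.03,0.08,-0.05,0.01],[0,0,0,-0.03,0],[0,0,0,0,0],[0,0,0,0,0]]}}

```text
clock: 20.1
position: [0.507, 0.3756, 0.0565]
ee_rot: [-0.398, 3.116, 0.0]
force: [0.1, -0.5, -3.0]
width: 0.323
gripper_force: 45.0
```

>>> {"fn": "apply_moves", "kwargs": {"commands": [[0,0,0,-0.015,0],[0,0,0,0,0],[45,0,0,0,0],[60,0,0,0,0],[80,0,0,0,0],[100,0,0,0,0],[100,0,0,0,0],[100,0,0,0,0],[100,0,0,0,0]]}}

```text
clock: 21.22
position: [0.5069, 0.3755, 0.0554]
ee_rot: [0.398, -3.116, 0.0]
force: [-0.0, 0.4, 0.3]
width: 0.995
gripper_force: 0.0
```

>>> {"fn": "apply_moves", "kwargs": {"commands": [[100,0,0,0,0],[100,0,0,0.2,0],[100,0,0,0.6,0],[100,0,0,0.8,0],[100,0,0,0.8,0],[100,-0.8,0,0,0],[100,-0.8,0.3,0,0],[100,-0.8,0.5,0,0],[100,-0.8,0.5,0,0],[100,0,0,0,0]]}}

```text
clock: 22.48
position: [0.3099, 0.4568, 0.2004]
ee_rot: [0.411, -3.113, -0.004]
force: [0.8, -0.0, -0.1]
width: 0.999
gripper_force: 0.0
```

```bash
python3 - <<'E'
from meas import *
for n in('top','scene'):
    p,d,c=shot(n,n+'8');P=cloud(d,c);z=P[...,2];h=cv2.cvtColor(p,cv2.COLOR_RGB2HSV); print(n)
    M=reg(P,.38,.65,.25,.5)
    rect(P,big(M&(h[...,2]<60)&(z<.02)&(z>-.01)|M&(z>.03)&(z<.11))[0],'mat')
    rect(P,big(M&(z>.08)&(z<.11))[0],'grip')
    rect(P,big(reg(P,.3,.65,-.3,.3)&(z>.034)&(z<.075))[0],'board+tray')
    R=((h[...,0]<8)|(h[...,0]>172))&(h[...,1]>150)&(z>.11)&reg(P,.6,1,-.7,.45)
    for m in big(R,3): rect(P,m,'cap')
print(observe()['position'])
E
```

```text
top
mat c [0.507 0.377] size [0.197 0.11 ] ang 14.5 z [0.002 0.007 0.094] 2157
grip c [0.507 0.379] size [0.101 0.032] ang 14.5 z [0.089 0.094 0.098] 392
board+tray c [0.482 0.028] size [0.249 0.39 ] ang 0.0 z [0.047 0.051 0.059] 6960
cap c [ 0.746 -0.   ] size [0.019 0.02 ] ang 0.3 z [0.134 0.14  0.144] 54
cap c [ 0.686 -0.389] size [0.02  0.018] ang 73.9 z [0.132 0.14  0.142] 54
cap c [0.692 0.322] size [0.019 0.018] ang 89.2 z [0.132 0.14  0.144] 49
scene
mat c [0.507 0.373] size [0.198 0.107] ang 14.8 z [0.002 0.004 0.093] 5319
grip c [0.504 0.374] size [0.1  0.03] ang 14.6 z [0.091 0.093 0.095] 935
board+tray c [0.48  0.021] size [0.393 0.251] ang 89.8 z [0.047 0.05  0.06 ] 10271
cap c [0.692 0.32 ] size [0.022 0.022] ang 73.6 z [0.129 0.139 0.141] 202
cap c [ 0.746 -0.005] size [0.022 0.02 ] ang 69.0 z [0.125 0.139 0.141] 131
cap c [ 0.687 -0.392] size [0.019 0.02 ] ang 22.5 z [0.122 0.138 0.141] 73
[0.3146199  0.4538581  0.20021702]
```

View pics/scene8.png

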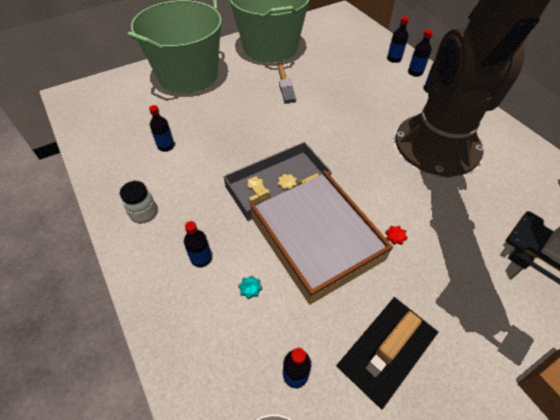

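The board is clear and all four chips are in the tray near (280,185). The tray is snug, the scraper stands centred on the mat to within about 3 mm, and the bottles haven't moved. I'll hand the job in.

```bash
python3 -c "
from cell import arm; print(arm.sign_off())"
```

```text
the job is handed in; nothing more can be done
None
```

The job is handed in at about 22.5 s: the tray is snug and square against the board, all four chips are in it (two flat, one on edge and one leaning on the wall), the scraper stands upright in the middle of its mat, and the bottles are where they were.

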